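# Gauge a brass fitting and hold the measuring knob at half travel

## Task

Check the height of the brass fitting on the bench gauge: stand it flange down in the black round nest of the gauge's tray and let go of it, then push the tray fully home by its orange tab so that the fitting is under the gauge's foot. Then press the red knob on top of the gauge until the foot is seated on the fitting and the knob has sunk about halfway into its sleeve (6 mm of its 12 mm, never right down to its stop), and finish while holding it pressed there. Leave the other things on the bench where they are.

Things in the scene. Friction and masses are not known exactly. Their poses are not given: they have to be found in the camera images.
- fitting: brass turned fitting, loose, about 0.18 kg, standing upright on the bench: flange 40 mm in diameter from 0 to 10 mm height, body 28 mm in diameter from 10 to 42 mm, stub 22 mm in diameter from 42 to 56 mm (its top). Round about its z axis; origin at the centre of its underside, z up
- gauge_stand: blue bench gauge, fixed. Origin on the bench straight below the foot; z up; the tray is pushed home along its +y. Rails and base: y -251 to +55 mm, x -105 to +55 mm, 13 mm high; end stops at y -245 (20 mm high) and +42 mm (30 mm). Steel column 28 mm in diameter at x = -78 mm, 187 mm high; its head overhangs the foot: x to +22 mm, y -22 to +22 mm, 137 to 173 mm above the bench
- tray (a joint): slide of the gauge's tray (m): 0 = fully out at the loading end, 0.140 = fully home against the stop, nest centred under the foot. At the start it is out, at 0 to 0.03. It stays where it is left and takes about 2.5 N to push
- nest (a point): centre of the floor of the round nest on the tray, 21 mm above the bench; the nest is a black collar of 48 mm inner and 58 mm outer diameter, 7 mm high, on an aluminium tray plate 76 mm wide. It moves with the tray, along the stand's y axis; its axes are parallel to the stand's
- tab (a point): middle of the top edge of the tray's upright orange push tab, 66 mm above the bench; the tab is 36 mm wide (across the stand's x), 10 mm thick (along y) and rises 45 mm from the tray plate, 80 mm behind the nest's centre (towards the stand's -y). Push its -y face towards +y
- foot_slide (a joint): vertical slide of the gauge's foot (m): 0 = raised, grows as the foot goes down, at most 0.045. A light spring lifts it: about 1.5 N to start it, 3 N at 0.025. With the tray home and the fitting in the nest the foot meets the fitting's top at 0.025
- foot (a point): steel foot of the gauge, a disc 20 mm in diameter and 10 mm high under the head; this point is the centre of its underside, 102 mm above the bench when raised. It faces straight down
- knob (a joint): travel of the red knob into the dark sleeve that carries the foot (m): 0 = out, 0.012 = down on its stop. Its spring is preloaded to about 4.3 N and adds 0.6 N per mm, (7.9 N at half travel), so that the foot first goes down on its lighter spring until it meets something, and only then does the knob sink
- knob_top (a point): centre of the flat top of the knob's red round cap (36 mm in diameter, 12 mm thick, on a 16 mm stem, straight above the foot): 249 mm above the bench when free, 224 mm when the foot has just met the fitting, 218 mm with the knob at half travel, 212 mm on its stop
- plug: dark steel plug, loose bystander, 36 mm in diameter up to 24 mm, 26 mm in diameter above, 38 mm high; origin at the centre of its underside
- oiler: small white oil bottle with a black cap, loose bystander, 34 mm in diameter, 75 mm high; origin at the centre of its underside
- dial: round pressure dial lying face up, loose bystander, 62 mm in diameter, 22 mm high, with a brass stub pointing along its -x; origin at the centre of its underside

How it is judged:
By the outcome, as a careful person would: the job done as asked, in the order asked, and still so for the second after the job is handed in, while the arm keeps its last pose, push and grip.
It also fails if it takes over 64 s, if anything falls off the work surface, if the arm or the gripper's body presses on something with over 40 N, if the wrist force passes 120 N, or if a joint passes its speed limit or range.

## Robot

A 6-joint arm with a two-finger parallel gripper is mounted at the origin on the work surface. World frame = base frame: x ahead of the robot, y to its left, z up, the work surface at z = 0. Lengths are in m, angles in rad, forces in N, time in s.
With the tool pointing down it reaches from about 0.35 to 1 m from the base axis. Payload 7.1 kg.
Tool frame: the origin (TCP) lies between the finger pads; the fingertips stand 22 mm ahead of it and the grasp point (between the pads) lies 3 mm ahead of it; x points along the fingers, y is the direction in which the jaws open and shut, and the axes are right-handed (so a half turn about x gives the same grasp; the last joint's range is limited). The gripper opens to 85 mm and grips with 20 to 120 N. Pads are 22 mm wide; open, the fingers measure 114 mm over their backs; the gripper's body (76 mm by 85 mm) begins 54 mm behind the grasp point. The pads swing forward as they close: fully open they stand 13 mm farther back than shut.
Start: joints at [1.087, 0.423, 1.63, -0, 1.089, -0.019], TCP at [0.28, 0.559, 0.253] pointing down, gripper open.
Joint ranges: [-3, 3], [-0.9, 2.11], [0.09, 2.58], [-1.31, 4.45], [0.11, 2.69], [-2.54, 2.54]. Speed limits (rad/s): [2.39, 2.39, 3.01, 3.14, 3.14, 3.14].

## Interface

Orientations are given as a rotation vector (axis times angle).
In Python, from rig import manip gives the robot as it stands. The module is installed in compiled form; this text tells all that it offers. Calls block until the motion is done:
- manip.move_to(position, orientation): joint-space move of the TCP to a pose.
- manip.servo_line(position, orientation=None, rate=0.15): straight line of the TCP; orientation=None keeps the orientation; rate is the mean speed in m/s.
- manip.set_joints(angles): joint-space move.
- manip.command_gripper(opening, f_grip=None): finger opening in m; f_grip is the grip in N (None keeps the last); returns when the fingers have stopped.
- manip.hold(seconds).
- manip.solve_ik(position, orientation): joint angles nearest the present ones, or None.
- manip.camera(name): name is "scene" or "top" or "wrist"; returns a dict with "image" (420x560x3 uint8, red, green, blue), "fx", "fy", "cx", "cy" (pixels), "cam_to_world" (4x4, takes a point from camera to world coordinates); the wrist camera has in their place "mount" (4x4, takes a point from camera to tool coordinates, whose origin is the TCP and whose axes are the tool frame's). Camera axes: x right, y down, z forward; pixel columns grow to the right and rows downward; lengths in m; the calibration is good to about 2 mm. A picture is of the moment at which its call begins: read the wrist's pose just before it. There is no depth.
A pose or a line that the arm cannot do raises manip.IKError and nothing moves.
- manip.sign_off(): hands the job in, once; it reports no verdict.
Readings, each from a call of its own:
- manip.get_time(): time.
- manip.get_joint_positions(): joint angles.
- manip.get_joint_vel(): joint speeds.
- manip.get_tau(): joint torques, N m.
- manip.get_position(): TCP position.
- manip.get_ee_rot(): TCP orientation.
- manip.get_contact_force(): force on the tool from outside, world axes, zero at the start.
- manip.get_torque(): the same for the moment, N m.
- manip.get_width(): finger opening in m.
Only numpy, scipy, OpenCV 4.12 (cv2) and the standard library are available. Lean on these libraries where they do the work, as an engineer would, in place of code of your own. Each camera call takes 0.05 s, during which the arm holds its last target. There are 200 camera calls.

## Working session

There is one attempt and no reset: what is moved stays moved. The work goes in short steps, each a Python script; the robot and the scene stay as the last script left them, time stands still between calls to the robot, and variables do not carry over. Pictures are saved under pics/ and viewed, about 8 in all and at most 12, crops included, and the job is handed in when it is done.

```bash
mkdir -p pics; cat > h.py <<'E'
from rig import manip
import numpy as np, cv2, json
from scipy.spatial.transform import Rotation as R
def snap(name,tag):
    p=manip.get_position(); r=manip.get_ee_rot()
    c=manip.camera(name)
    if name=="wrist":
        T=np.eye(4); T[:3,:3]=R.from_rotvec(r).as_matrix(); T[:3,3]=p
        M=T@np.array(c["mount"])
    else: M=np.array(c["cam_to_world"])
    cv2.imwrite(f"pics/{tag}.png",c["image"][:,:,::-1])
    json.dump(dict(K=[c["fx"],c["fy"],c["cx"],c["cy"]],M=M.tolist()),open(f"pics/{tag}.json","w"))
def ray(tag,uv):
    d=json.load(open(f"pics/{tag}.json")); fx,fy,cx,cy=d["K"]; M=np.array(d["M"])
    v=M[:3,:3]@np.array([(uv[0]-cx)/fx,(uv[1]-cy)/fy,1]); return M[:3,3],v/np.linalg.norm(v)
def atz(tag,uv,z):
    o,v=ray(tag,uv); return o+v*(z-o[2])/v[2]
def tri(*obs):
    A=np.zeros((3,3)); b=np.zeros(3); L=[ray(*x) for x in obs]
    for o,v in L:
        P=np.eye(3)-np.outer(v,v); A+=P; b+=P@o
    X=np.linalg.solve(A,b); return X,[np.linalg.norm((np.eye(3)-np.outer(v,v))@(X-o)) for o,v in L]
def proj(tag,X):
    d=json.load(open(f"pics/{tag}.json")); fx,fy,cx,cy=d["K"]; c=np.linalg.inv(np.array(d["M"]))@np.append(X,1)
    return np.array([fx*c[0]/c[2]+cx,fy*c[1]/c[2]+cy])
E
python3 - <<'E'
from h import *
snap("scene","s0"); snap("top","t0")
for t in("s0","t0"):
    d=json.load(open(f"pics/{t}.json")); print(d["K"],np.round(d["M"],3).tolist())
print(manip.get_time(),manip.get_ee_rot(),R.from_rotvec(manip.get_ee_rot()).as_matrix().round(2).tolist())
E
```

```text
[475.43533513264254, 475.43533513264254, 286.3172073645749, 209.9150288825398] [[-0.317, 0.522, -0.792, 1.348], [0.949, 0.174, -0.265, 0.163], [0.0, -0.835, -0.55, 0.684], [0.0, 0.0, 0.0, 1.0]]
[395.12566387817157, 395.12566387817157, 278.68321034646925, 211.13309195530957] [[-0.005, -0.981, 0.196, 0.414], [-1.0, 0.006, 0.007, -0.086], [-0.008, -0.196, -0.981, 1.078], [0.0, 0.0, 0.0, 1.0]]
0.1 [ 0.36341208  1.54025715 -0.36558322] [[-0.0, 0.45, 0.89], [-0.0, 0.89, -0.45], [-1.0, -0.0, -0.0]]
```

View pics/s0.png

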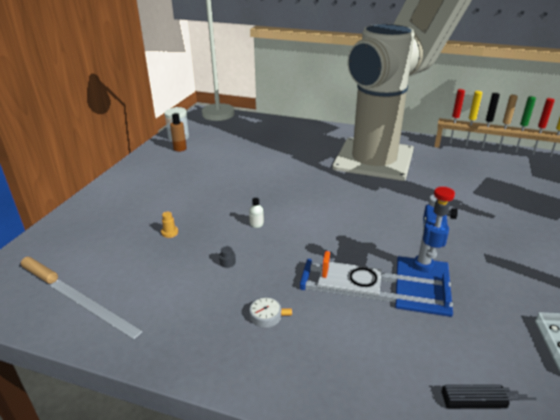

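View pics/t0.png

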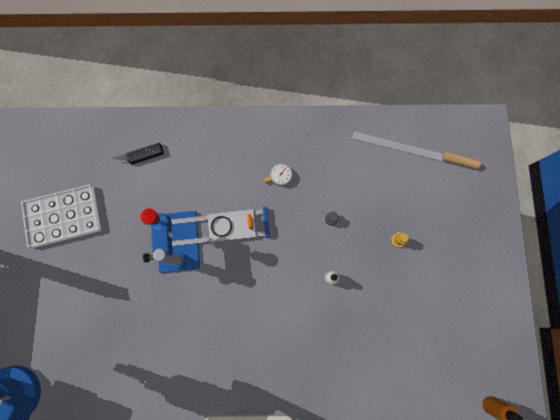

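The scene view shows the fitting at (169,225), plug (228,257), oiler (256,214), nest (363,276), tab (326,264) and knob (444,194). In the top view they are fitting (400,240), nest (221,227), tab (250,222) and knob (150,216). The tray is out, and home is towards world +y. Next I'll enlarge these for measurement.

```bash
python3 - <<'E'
from h import *
s=cv2.imread("pics/s0.png"); t=cv2.imread("pics/t0.png")
def cr(im,x,y,w,h,k): return cv2.resize(im[y:y+h,x:x+w],None,fx=k,fy=k,interpolation=cv2.INTER_CUBIC)
A=cr(t,135,195,150,90,4)      # 600x360
B=cr(t,380,220,50,50,4)       # 200
C=cr(s,290,180,180,60,4)      
m=np.zeros((600,800,3),np.uint8)
m[:320,:600]=cr(t,135,200,150,80,4); m[:200,600:]=B; m[200:400,600:]=cr(s,145,200,50,50,4)
m[320:,:600]=cr(s,300,240,150,70,4); m[400:,600:]=cr(s,420,180,50,50,4)
cv2.imwrite("pics/m0.png",m)
E
```

```text
(no output)
```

View pics/m0.png

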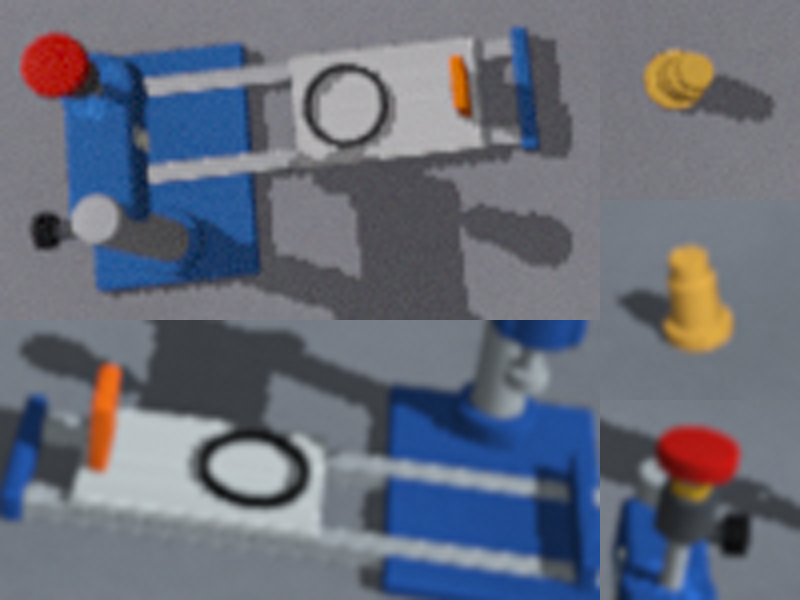

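```bash
python3 - <<'E'
from h import *
f=lambda n,a,b:print(n,*[np.round(np.array(q)*1000,1) for q in tri(("t0",a),("s0",b))])
f("knobtop",(148.6,215.9),(444.1,191.4))
f("nest z28",(221.1,225.9),(363.1,276.4))
f("fit top z56",(402.9,237.4),(167.1,213.4))
f("flange z8",(397.6,239.6),(169.1,232.1))
for n,t,uv,z in [("fit","t0",(402.9,237.4),.056),("fit","s0",(167.1,213.4),.056),("nest","t0",(221.1,225.9),.028),("nest","s0",(363.1,276.4),.028),("knob","t0",(148.6,215.9),.249),("knob","s0",(444.1,191.4),.249),("plug","t0",(332,218),.03),("oiler","t0",(333,276),.07),("dial","t0",(281,174),.02),
 ("end stop -y ends top","t0",(135+518/4-.4,200+32/4-.4),.02),("es","t0",(135+532/4-.4,200+147/4-.4),.02)]:
    print(n,t,np.round(atz(t,uv,z)*1000,1))
E
```

```text
knobtop [571.4 199.2 246.5] [0.6 0.6]
nest z28 [584.8  76.8  24.1] [0.1 0.1]
fit top z56 [ 546.9 -402.2   56.2] [0.8 0.8]
flange z8 [ 548.1 -404.3    1.6] [1. 1.]
fit t0 [ 546.6 -401.4   56. ]
fit s0 [ 546.6 -403.3   56. ]
nest t0 [584.2  76.1  28. ]
nest s0 [589.3  77.4  28. ]
knob t0 [570.9 197.7 249. ]
knob s0 [575.5 199.6 249. ]
plug t0 [ 603.6 -222.5   30. ]
oiler t0 [ 448.1 -215.2   70. ]
dial t0 [730.7 -86.   20. ]
end stop -y ends top t0 [635.5 -39.2  20. ]
es t0 [556.2 -48.9  20. ]
```

Triangulated heights agree with the text: knob 246 mm, collar about 24–28 mm and fitting top 56 mm. The stand yaw is about +6.5° and the tray is out at about 0.017 m. I'll raise the arm clear of the knob, then look at the fitting with the wrist camera.

```bash
cat >> h.py <<'E'
def down(a):  # tool pointing down, jaws opening along world heading a
    return R.from_matrix(np.array([[0,np.cos(a),np.sin(a)],[0,np.sin(a),-np.cos(a)],[-1,0,0]])).as_rotvec()
YAW=0.113
E
python3 - <<'E'
from h import *
o=down(YAW)
manip.servo_line([.28,.559,.42],rate=.3)
manip.move_to([.547,-.403,.40],o)
manip.servo_line([.547,-.403,.20],o,rate=.3)
snap("wrist","w1")
print(np.round(manip.camera("wrist")["mount"],3).tolist(), manip.get_time(),manip.get_position(),manip.get_joint_positions())
print(proj("w1",[.547,-.403,.056]),proj("w1",[.548,-.404,.010]),manip.get_contact_force())
E
```

```text
[[-0.0, -0.309, 0.951, -0.121], [1.0, -0.0, 0.0, 0.001], [0.0, 0.951, 0.309, -0.079], [0.0, 0.0, 0.0, 1.0]] 5.2 [ 0.54830634 -0.40389001  0.20266834] [-6.52343704e-01  5.57173907e-01  1.53486277e+00 -2.85539091e-05
  1.04516767e+00 -7.65479897e-01]
[276.38831615 198.2751578 ] [277.39720563 187.22493307] [-0.12290315 -0.1091008   0.14928293]
```

View pics/w1.png

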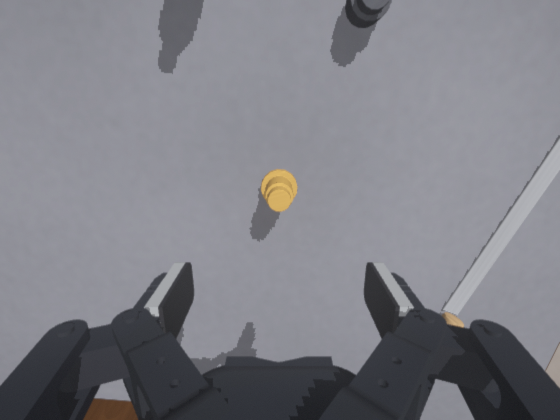

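The wrist view shows the stub's top centre at (279,200) and the flange centre at about (279.5,187.5), within 3 px of the prediction. I'll refine with this view, grasp, and lift slightly.

```bash
python3 - <<'E'
from h import *
a=atz("w1",(279,200),.056); b=atz("w1",(279.5,188.3),.010)
print(a,b,tri(("w1",(279,200)),("t0",(402.9,237.4)),("s0",(167.1,213.4))))
p=(a[:2]+b[:2])/2*.6+.4*np.array([.547,-.4025]); print(p)
o=down(YAW)
manip.servo_line([*p,.20],o,rate=.2)
manip.hold(.2); print(manip.get_position())
manip.servo_line([*p,.037],o,rate=.12); manip.hold(.2)
print(manip.get_position(),manip.get_contact_force())
manip.command_gripper(.02,30)
print("w",manip.get_width(),manip.get_position(),manip.get_contact_force())
manip.servo_line([*p,.087],o,rate=.15); manip.hold(.2)
print("w",manip.get_width(),manip.get_position(),manip.get_contact_force(),manip.get_time())
snap("wrist","w2"); snap("scene","s2")
a=cv2.imread("pics/w2.png"); b=cv2.imread("pics/s2.png")
cv2.imwrite("pics/m2.png",np.hstack([a[150:420,130:430],cv2.resize(b[150:258,110:230],None,fx=2.5,fy=2.5)]))
E
```

```text
[ 0.54961638 -0.40439889  0.056     ] [ 0.55039987 -0.40493722  0.01      ] (array([ 0.54795747, -0.40259769,  0.05682126]), [np.float64(0.002194170600527904), np.float64(0.002008485922274929), np.float64(0.0002387835566615698)])
[ 0.54880487 -0.40380083]
[ 0.5488116  -0.40384594  0.20022326]
[ 0.54910886 -0.40402623  0.03766525] [-0.500526    0.12779895 -1.01839656]
w 0.026069974049895146 [ 0.54877652 -0.40384395  0.03715208] [-1.39378081 -0.44997589  3.52064374]
w 0.026211454920053626 [ 0.54808544 -0.40326388  0.08563837] [ 0.22844202  0.06819525 -2.28268588] 8.6167
```

View pics/m2.png

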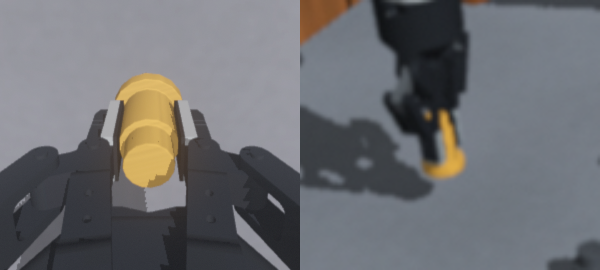

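The fitting is held upright (width 26 mm), with its top centre at about (278,313) in the wrist image. I'll turn the tool so the camera side faces away from the gauge (stand +x), hover over the nest and look.

```bash
python3 - <<'E'
from h import *
M=np.array(json.load(open("pics/w2.json"))["M"]); p=manip.get_position()
q=atz("w2",(278,313),p[2]+.0188); 
Rm=R.from_rotvec(manip.get_ee_rot()).as_matrix(); print("offset tool",Rm.T@(q-p))
o=down(YAW-np.pi/2)
x=manip.get_position()
manip.servo_line([x[0],x[1],.2],rate=.25)
manip.move_to([.585,.076,.20],o); manip.hold(.3)
snap("wrist","w3"); print(manip.get_position(),manip.get_joint_positions(),manip.get_time())
print(proj("w3",[.585,.0765,.028]),proj("w3",[.585,.0765,.021]))
E
```

```text
offset tool [-0.01879975  0.00033021 -0.00057469]
[0.58505565 0.07573099 0.20002922] [1.08553407e-01 4.37841023e-01 1.74876950e+00 4.41904900e-07
 9.54943032e-01 1.56671128e+00] 11.675
[277.5284293  192.68345649] [277.55229248 190.91467353]
```

View pics/w3.png

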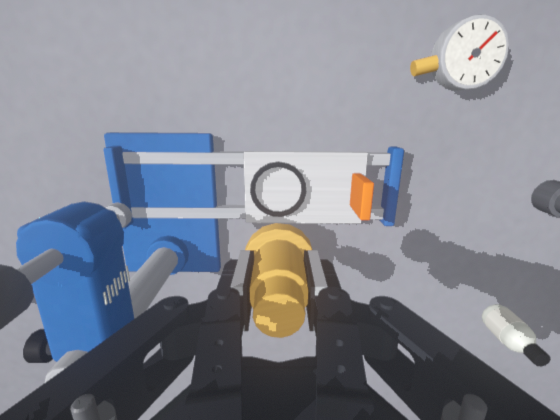

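The collar centre is at (278,189) and the tray edges are level in the image, so the yaw is right. Next I'll compute the nest position and place the fitting.

```bash
python3 - <<'E'
from h import *
a=atz("w3",(278,189),.027); t=tri(("w3",(278,189)),("t0",(221.1,225.9)),("s0",(363.1,276.4)))
print(a,t)
n=(a[:2]*2+t[0][:2])/3
print("nest",n); np.save("nest.npy",n)
manip.servo_line([*n,.10],rate=.2); manip.hold(.2)
snap("scene","s4"); snap("top","t4"); snap("wrist","w4"); print(manip.get_position(),manip.get_time())
s=cv2.imread("pics/s4.png")[200:300,310:430]; w=cv2.imread("pics/w4.png")[100:400,120:440]
cv2.imwrite("pics/m4.png",np.hstack([cv2.resize(s,(480,400),interpolation=cv2.INTER_CUBIC)[:300],w]))
E
```

```text
[0.58865294 0.07642745 0.027     ] (array([0.58606118, 0.07666269, 0.02411781]), [np.float64(0.001817037709801405), np.float64(0.001178820920886975), np.float64(0.0008875176487007447)])
nest [0.58778902 0.07650586]
[0.58825667 0.0765553  0.10094061] 12.675
```

View pics/m4.png

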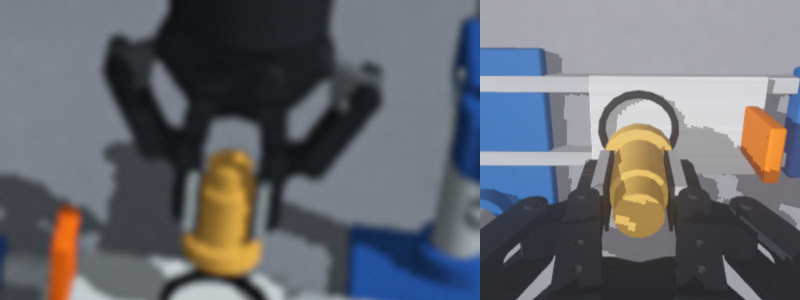

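```bash
python3 - <<'E'
from h import *
n=np.load("nest.npy")
pt=[.58826,.07656]
for z in(.064,.074): print("flange pred s4, crop",(proj("s4",[*pt,z])-[310,200]+.4)*4, "w4",proj("w4",[*pt,z])-[120,100]+[480,0])
print("collar pred s4",(proj("s4",[*n,.028])-[310,200]+.4)*4,"w4",proj("w4",[*n,.028])-[120,100]+[480,0])
print("collar obs s0 in crop", (np.array([363.1,276.4])-[310,200]+.4)*4)
E
```

```text
flange pred s4, crop [219.09911719 251.86747485] w4 [638.12729961 153.41438978]
flange pred s4, crop [220.88897313 236.53402477] w4 [638.09786223 161.60192829]
collar pred s4 [212.88953229 305.05503513] w4 [638.21244832 130.72555115]
collar obs s0 in crop [214.  307.2]
```

Predicted and observed positions of the flange and collar agree within 1–2 mm in both views (the nest clearance is ±4 mm). I'll lower with a force check.

```bash
python3 - <<'E'
from h import *
n=np.load("nest.npy")
f0=manip.get_contact_force()
manip.servo_line([*n,.066],rate=.12); manip.hold(.1)
print(manip.get_position(),manip.get_contact_force()-f0)
for z in np.arange(.064,.0549,-.0015):
    manip.servo_line([*n,z],rate=.05); manip.hold(.08)
    f=manip.get_contact_force()-f0; print(round(z,4),manip.get_position().round(4),f.round(2))
    if f[2]>4: break
snap("wrist","w5"); snap("scene","s5"); print(manip.get_time(),manip.get_width())
s=cv2.imread("pics/s5.png")[200:300,310:430]; w=cv2.imread("pics/w5.png")[100:400,120:440]
cv2.imwrite("pics/m5.png",np.hstack([cv2.resize(s,(480,400),interpolation=cv2.INTER_CUBIC)[100:],w]))
E
```

```text
[0.58820591 0.07655246 0.06646232] [-0.02023174  0.10967211  0.25671598]
0.064 [0.5879 0.0765 0.0643] [-0.83 -0.68 -0.15]
0.0625 [0.5877 0.0765 0.0625] [-0.01 -0.17  0.81]
0.061 [0.5878 0.0765 0.0609] [0.02 0.23 0.26]
0.0595 [0.5878 0.0765 0.0595] [-0.8  -0.59  0.28]
0.058 [0.588  0.0765 0.0581] [-0.35 -0.23  1.62]
0.0565 [0.5881 0.0765 0.058 ] [-5.14 -0.68 15.26]
15.3083 0.026793083480796166
```

View pics/m5.png

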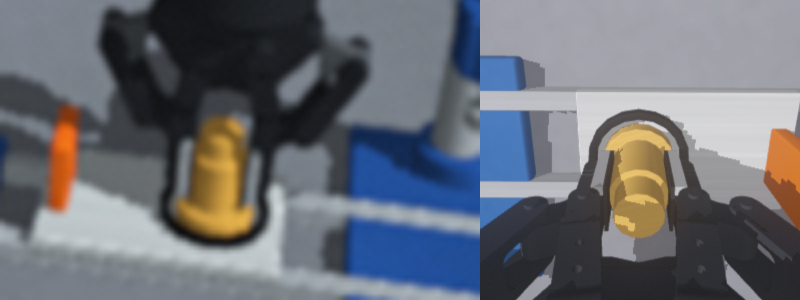

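It is seated at TCP z 0.058, as predicted, and the flange is inside the collar. I'll release, retreat, and go behind the tab.

```bash
python3 - <<'E'
from h import *
n=np.load("nest.npy"); u=np.array([-np.sin(YAW),np.cos(YAW)])
manip.servo_line([*n,.058],rate=.05)
manip.command_gripper(.048,20); print(manip.get_width(),manip.get_contact_force())
manip.servo_line([*n,.17],rate=.2)
q=n-.128*u
manip.servo_line([*q,.17],rate=.25); manip.command_gripper(0.0,60)
manip.servo_line([*q,.063],rate=.2); manip.hold(.15)
print(manip.get_width(),manip.get_position(),manip.get_contact_force(),manip.get_time())
snap("wrist","w6"); snap("scene","s6")
s=cv2.imread("pics/s6.png")[200:300,290:410]; w=cv2.imread("pics/w6.png")[100:400,60:380]
cv2.imwrite("pics/m6.png",np.hstack([cv2.resize(s,(480,400),interpolation=cv2.INTER_CUBIC)[:300],w]))
E
```

```text
0.048416796998464406 [ 0.57483668 -0.10299291 -0.42431818]
0.00010244267336788616 [ 0.60340452 -0.05080765  0.0646393 ] [0.08900853 0.141759   0.03830484] 18.6167
```

View pics/m6.png

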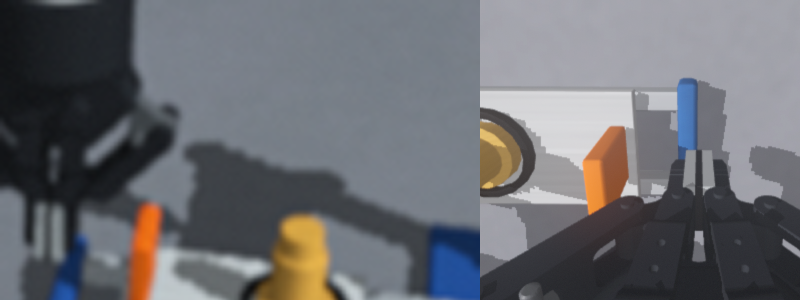

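The closed fingers stand behind the tab and above the end stop, and the linkage is well above the tab top. I'll push, then finish in force-checked steps.

```bash
python3 - <<'E'
from h import *
n=np.load("nest.npy"); u=np.array([-np.sin(YAW),np.cos(YAW)]); z=.063
f0=manip.get_contact_force()
go=lambda d,r:manip.servo_line([*(n+d*u),z],rate=r)
def rep(d): print(round(d,4),"s",round((manip.get_position()[:2]-n)@u,4),(manip.get_contact_force()-f0).round(2))
for d in(-.10,-.085,-.03,.012): go(d,.08 if d>-.1 else .15); manip.hold(.1); rep(d)
while d<.045:
    d+=.002; go(d,.04); manip.hold(.12); rep(d)
    f=(manip.get_contact_force()-f0)[:2]@u
    if f<-9: break
print(manip.get_time())
E
```

```text
-0.1 s -0.1003 [-1.3  -0.25  0.5 ]
-0.085 s -0.085 [-1.32  0.38 -0.57]
-0.03 s -0.0301 [-0.61 -0.76  1.27]
0.012 s 0.0121 [-0.86 -0.74  0.33]
0.014 s 0.0139 [-0.42  0.52  0.37]
0.016 s 0.0159 [-0.32 -2.36  0.2 ]
0.018 s 0.0181 [ 0.57 -1.89  0.32]
0.02 s 0.0201 [-0.86 -1.24  0.49]
0.022 s 0.0221 [-0.06 -1.32 -0.92]
0.024 s 0.0241 [-0.43 -0.6   0.03]
0.026 s 0.0251 [ 0.49 -7.24  0.13]
0.028 s 0.0254 [  1.8  -17.36   1.18]
24.225
```

The force rose sharply at 0.025 m, after about 124 mm of tray travel, as expected for the home stop. I'll retreat and check that the fitting is under the foot.

```bash
python3 - <<'E'
from h import *
n=np.load("nest.npy"); u=np.array([-np.sin(YAW),np.cos(YAW)])
manip.servo_line([*(n-.01*u),.063],rate=.12)
manip.servo_line([*(n-.03*u),.31],rate=.3); manip.hold(.2)
snap("wrist","w7"); snap("scene","s7"); print(manip.get_position(),manip.get_time())
s=cv2.imread("pics/s7.png")[175:325,380:480]; w=cv2.imread("pics/w7.png")
cv2.imwrite("pics/m7.png",np.hstack([cv2.resize(s,(240,360),interpolation=cv2.INTER_CUBIC),w[:360]]))
k=[.572,.1985,.249]; print(proj("w7",k))
E
```

```text
[0.59074775 0.04673561 0.30868369] 25.9667
[ 47.17297369 239.13115253]
```

View pics/m7.png

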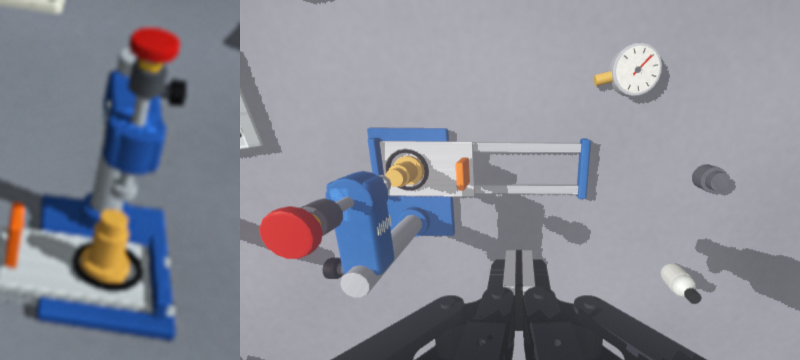

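The tray is home and the fitting stands in the nest under the foot. The knob's top is centred at about (50,231) in the wrist image. I'll compute its position, then press in force-checked steps.

```bash
python3 - <<'E'
from h import *
n=np.load("nest.npy"); u=np.array([-np.sin(YAW),np.cos(YAW)])
a=atz("w7",(50,231),.249); t=tri(("w7",(50,231)),("t0",(148.6,215.9)),("s0",(444.1,191.4)))
print(a,t,n+.1235*u)
k=(n+.1235*u+t[0][:2])/2; print(k); np.save("knob.npy",k)
manip.servo_line([*k,.30],rate=.25); manip.hold(.3); f0=manip.get_contact_force(); np.save("f0.npy",f0)
manip.servo_line([*k,.277],rate=.12); manip.hold(.2)
print(manip.get_position(),(manip.get_contact_force()-f0).round(2))
for z in list(np.arange(.274,.2511,-.003)):
    manip.servo_line([*k,z],rate=.05); manip.hold(.15)
    print(round(z,4),manip.get_position()[2].round(5),(manip.get_contact_force()-f0).round(2))
    if manip.get_contact_force()[2]-f0[2]>6: break
snap("scene","s8"); snap("top","t8"); print(manip.get_time())
s=cv2.imread("pics/s8.png")[155:305,370:490]; t=cv2.imread("pics/t8.png")[180:280,100:240]
cv2.imwrite("pics/m8.png",np.hstack([cv2.resize(s,(320,400),interpolation=cv2.INTER_CUBIC),cv2.resize(t,(480,400))]))
E
```

```text
[0.57814758 0.1959086  0.249     ] (array([0.5732718 , 0.19940671, 0.24558567]), [np.float64(0.0027821231528616323), np.float64(0.0017071851987258307), np.float64(0.001915126584042312)]) [0.5738632  0.19921821]
[0.5735675  0.19931246]
[0.57396883 0.19939959 0.27771906] [-0.3  -0.44  1.72]
0.274 0.27405 [0.09 0.4  0.55]
0.271 0.27114 [0.15 0.6  2.16]
0.268 0.26802 [ 0.27 -0.29  2.32]
0.265 0.26499 [-1.27 -0.18  2.53]
0.262 0.26199 [-0.37  0.66  3.18]
0.259 0.25903 [-0.02  0.5   2.86]
0.256 0.25602 [-0.14  0.07  2.99]
0.253 0.25301 [ 0.06 -0.39  2.34]
30.875
```

View pics/m8.png

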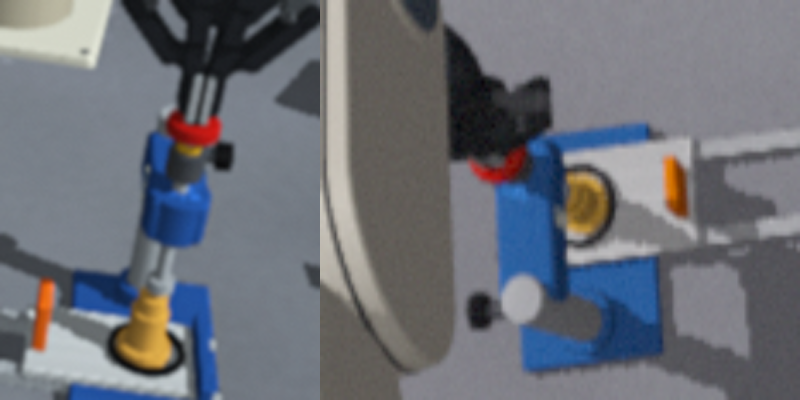

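The fingers are centred on the knob and the foot is going down towards the fitting. I'll continue in fine steps with averaged forces to find where it seats.

```bash
cat >> h.py <<'E'
def favg(m=10):
    L=[]; Z=[]
    for _ in range(m): manip.hold(.02); L.append(manip.get_contact_force()); Z.append(manip.get_position()[2])
    return np.mean(L,0),np.mean(Z)
E
python3 - <<'E'
from h import *
k=np.load("knob.npy"); f0=np.load("f0.npy")
for z in [.250,.2485,.247,.246,.245,.244,.243,.242,.241]:
    manip.servo_line([*k,z],rate=.03); manip.hold(.1)
    f,zz=favg(12); f=f-f0; print(z,zz.round(5),f.round(2))
    if f[2]>7.0: break
print(manip.get_time())
E
```

```text
0.25 0.25001 [-0.34  0.02  3.19]
0.2485 0.24851 [-0.34 -0.28  3.2 ]
0.247 0.24701 [-0.5  -0.01  3.45]
0.246 0.24607 [-0.85 -0.22  4.66]
0.245 0.24505 [-1.16 -0.33  5.47]
0.244 0.24409 [-1.16 -0.67  5.92]
0.243 0.24318 [-1.62 -0.42  6.53]
0.242 0.24226 [-1.6  -0.64  7.14]
35.275
```

The foot seats at TCP z ≈ 0.2464 (force step 3.4 to 4.6 N), then the force rises at the expected 0.6 N/mm. I'll go 6 mm below the seat, which should read about 8 N.

```bash
python3 - <<'E'
from h import *
k=np.load("knob.npy"); f0=np.load("f0.npy")
for z in [.241,.2400]:
    manip.servo_line([*k,z],rate=.03); manip.hold(.2)
    f,zz=favg(25); print(z,zz.round(5),(f-f0).round(2))
snap("scene","s9"); snap("wrist","w9"); print(manip.get_time())
s=cv2.imread("pics/s9.png")[155:305,370:490]; w=cv2.imread("pics/w9.png")
cv2.imwrite("pics/m9.png",np.hstack([cv2.resize(s,(360,450),interpolation=cv2.INTER_CUBIC),cv2.resize(w,(440,330))[:, :].repeat(1,0) if 0 else cv2.copyMakeBorder(cv2.resize(w,(440,330)),0,120,0,0,cv2.BORDER_CONSTANT)]))
E
```

```text
0.241 0.24133 [-1.69 -0.69  7.74]
0.24 0.24042 [-2.04 -0.69  8.04]
37.1083
```

View pics/m9.png

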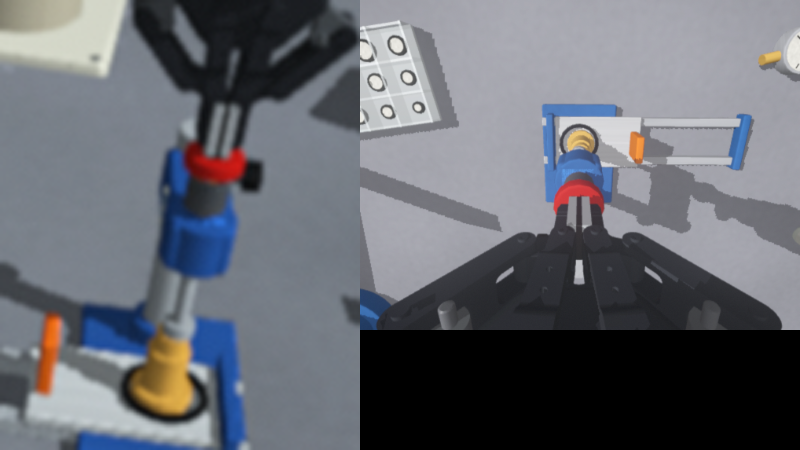

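The foot sits on the fitting and the tray is home. The knob is about 6 mm in, at 8.0 N against 7.9 N expected for half travel. I'm handing it in.

```bash
python3 - <<'E'
from h import *
manip.sign_off(); print(manip.get_time())
E
```

```text
the job is handed in; nothing more can be done
the job is handed in; nothing more can be done
```

The job is handed in: the fitting stands flange down in the nest, the tray is home, and the arm is holding the knob at about half travel.

- **Placing:** I gripped the fitting by its body. It touched the nest floor at TCP z 0.058 m, as predicted, and I let go of it there.
- **Tray:** I pushed the tab about 124 mm. The force then rose sharply from about 2 N to 17 N at the stop, and the pictures show the fitting upright under the foot.
- **Knob:** The foot seated at TCP z ≈ 0.2464 m. I pressed 6.0 mm further, to 0.2404 m, where the averaged force was 8.0 N against 7.9 N expected at half travel. The last picture shows the foot on the fitting.
- **Bystanders and time:** I did not touch the plug, oiler or dial. The clock stood at 37 s just before hand-in.

The camera estimates differed among themselves by 2–5 mm, within the nest's ±4 mm clearance for the nest measurement. The force zero may be off by about 0.3 N, so the knob's travel is known to roughly ±0.5 mm.

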